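# Load a feed roller into the bearing cradle

## Robot

A 6-joint arm with a two-finger parallel gripper is mounted at the origin on the work surface. World frame = base frame: x ahead of the robot, y to its left, z up, the work surface at z = 0. Lengths are in m, angles in rad, forces in N, time in s.
With the tool pointing down it reaches from about 0.375 to 0.975 m from the base axis. Payload 3.8 kg.
Tool frame: the origin (TCP) lies midway between the tips of the shut fingers; the grasp point (between the pads) lies 19 mm behind it (bot.grip_point_offset is the z of the grasp point in the tool frame, in m); z points along the fingers, y is the line along which they close (so a half turn about z gives the same grasp; the last joint's range is limited). The gripper opens to 85 mm and grips with 20 to 120 N. Pads are 22 mm wide; open, the fingers measure 114 mm over their backs; the gripper's body (76 mm by 85 mm) begins 54 mm behind the grasp point. The pads swing forward as they close: fully open they stand 13 mm farther back than shut.
Start: joints at [1.116, 0.264, 1.604, -0, 1.274, -0.037], TCP at [0.274, 0.617, 0.231] pointing down, gripper open.
Joint ranges: [-2.63, 2.63], [-0.94, 2.18], [0.31, 2.57], [-1.31, 4.45], [0, 2.66], [-2.55, 2.55]. Speed limits (rad/s): [2.57, 2.57, 3.14, 3.14, 3.14, 3.14].

## Interface

Orientations are given as a rotation vector (axis times angle).
In Python, from workcell import sensors, optics, order, bot gives the robot as it stands.
- The arm moves only by the tool play_rows, never from a script. Its argument "commands" is a list of rows, each a list of 6 numbers: the shift along the tool's x, y, z in cm, then the turn, a rotation vector about the tool's x, y, z in rad. In form: [[dx, dy, dz, wx, wy, wz], ...]. A call has 1 to 5 rows; each row shifts and turns the commanded pose from where the row before left it, along the tool's axes as they then stand; what a row does not reach is not made up. A row lasts 1/12 s, in which the tool goes at most 41.7 mm and 7.16 degrees, less where a joint would pass 70% of its speed; a pose out of reach is approached as far as the arm can. A call with a gripper value outside its range is refused whole. "grip" is the closure, from 0 (fully open) to 1 (shut), set as the call begins (left out, the last holds). The fingers move at their own pace and stop on an object; "force" is the grip in N (left out, the last holds). Time passes only in rows, so rows that do not move let the fingers close. It gives the time, the measured TCP pose, the force, the opening and the grip force at its end, in the units of the state.
- sensors.read_state(): the state, without advancing time (a new reading comes with each control period).
- optics.read_camera(name): name is "scene" or "top" or "wrist"; returns the picture (400x640x3 uint8, red, green, blue); there is no depth.
- optics.camera_info(name): a dict with "mtx" (3x3 intrinsics, pixels), "k1" (the pictures are not rectified: a ray, as slopes to the right and down, at radius r is drawn at 1 + k1 r^2 times it, then the intrinsics apply), "R" (3x3) and "t" (3): a world point X has camera coordinates R X + t. Camera axes: x right, y down, z forward; pixel columns grow to the right and rows downward; lengths in m; the calibration is good to about 2 mm. A picture is of the moment at which its call begins: read the wrist's pose just before it. camera_info takes no time and is no camera call; for the wrist camera it gives the pose at the moment of the call.
- order.finish_job(): hands the job in; it is judged then, once.
The state is a dict: "time": time; "q": joint angles; "joint_vel": joint speeds; "joint_torque": joint torques, N m; "tool_pos": TCP position; "tcp_rot": TCP orientation; "wrist_force": force on the tool from outside, world axes, zero at the start; "torque": the same for the moment, N m; "width": opening from 0.0 (shut) to 1.0 (fully open); "grip_force": force on a finger pad.
Only numpy, scipy, OpenCV 4.12 (cv2) and the standard library are available. Lean on these libraries where they do the work, as an engineer would, in place of code of your own. Each camera call takes 0.05 s, during which the arm holds its last target. There are 200 camera calls.

## Task

Push the red-brown roller that lies on the bench up the loading ramp of the blue roller stand with your fingers, slowly and steadily, staying against it all the way so that it never runs loose or rolls back, until it drops into the bearing cradle at the top, by the back stop. Leave it resting there square across the stand. Only roll or push it: do not grip it or lift it, and leave the other things on the bench where they are.

Things in the scene. Friction and masses are not known exactly. Their poses are not given: they have to be found in the camera images.
- roller: Loose smooth red-brown roller, 0.3 to 0.65 kg, friction about 0.35: sleeve 50 mm in diameter, 150 mm long, with a steel journal 10 mm in diameter and 20 mm long at each end. Origin: its centre, on its axis; y runs along the roller, x and z turn as it rolls. It starts on the bench, 10 to 55 mm before the ramp's foot, up to 5 mm off centre, 7 degrees askew. Let go on the ramp, it rolls back.
- stand: Blue and aluminium roller stand, fixed, 240 mm long, 232 mm wide. Origin: on the bench straight below the cradle's axis; x points level up-ramp to the stop, y across (parallel to the seated roller), z up. Blue rails, inner faces 174 mm apart, stand 14 mm over the ramp from x = -180 mm on and become 40 mm high side plates by the cradle; they guide the sleeve and the journals pass above them.
- ramp_foot (a point): Middle of the lower edge of the plain aluminium ramp (yellow line), flush with the bench, at x = -193 mm in the stand's frame; axes as the stand's. The ramp rises from here at 9 degrees.
- ramp_top (a point): Middle of the ramp's upper edge, at x = -17 mm, 28 mm above the bench in the stand's frame. The ramp is 190 mm wide up to x = -29 mm and from there a tongue 76 mm wide between the front bearings, level with their tops.
- cradle (a point): Where the seated roller's centre rests: x = 0, y = 0, 49.7 mm above the bench. It lies on two pairs of free-turning ball bearings 22 mm in diameter, 14 mm wide, axles at x = -15 and +15 mm, 17 mm above the bench, centred at y = -52 and +52 mm. The roller's centre is highest (53 mm) over the front axle; past it the roller settles by itself, 3 mm lower.
- stop_face (a point): Middle of the black rubber face of the back stop, a blue bar across the stand, its top 62 mm above the bench. The face looks down the ramp, 26.5 mm beyond the cradle's axis: the seated roller clears it by 1.5 mm.
- screwdriver: Bystander: screwdriver with a green handle, 190 mm long, lying beside the ramp. Origin at the middle of its underside; x along it.
- bearing: Bystander: loose steel ball bearing lying flat, 35 mm in diameter, 11 mm high. Origin at the centre of its underside.
- cleaner: Bystander: white bottle with a red cap, 54 mm in diameter, 150 mm tall, standing. Origin at the centre of its underside.
- gauge: Bystander: dial gauge on a red magnetic base (50 x 58 mm, 52 mm high) with a steel post, 175 mm tall, standing beyond the back stop. Origin at the centre of the base's underside.
Things that resemble listed ones, but are neither listed nor needed, are in the scene too. Several things look just like the roller: the one meant starts farthest to the robot's left.

How it is judged:
By the outcome, as a careful person would: the job done as asked, in the order asked, and still so for the second after the job is handed in, with the robot touching nothing.
It also fails if it takes over 37 s, if anything falls off the work surface, if the arm or the gripper's body presses on something with over 40 N, if the wrist force passes 120 N, or if a joint passes its speed limit or range.

## Working session

There is one attempt and no reset: what is moved stays moved. The work goes in short steps, Python scripts to look and compute and a tool call to move; the robot and the scene stay as the last step left them, time stands still between calls to the robot, and variables do not carry over. Pictures are saved under pics/ and viewed, at most 10 in all, crops included, and the job is handed in when it is done.

Besides the shell and the picture viewer there is one more tool, called after ">>>" as name(argument=value, ...) on one line, values as JSON. play_rows: Moves the arm, as the interface text tells. Its arguments: {"type":"object","properties":{"commands":{"type":"array","items":{"type":"array","items":{"type":"number"}}},"grip":{"type":"number"},"force":{"type":"number"}},"required":["commands"]}

```bash
mkdir -p pics
cat > h.py <<'E'
import numpy as np, cv2
from workcell import sensors, optics, order, bot
def ray(ci,u,v):
    K=np.array(ci["mtx"]);d=np.array([(u-K[0,2])/K[0,0],(v-K[1,2])/K[1,1]]);s=d.copy()
    for _ in range(20): s=d/(1+ci["k1"]*(s@s))
    R=np.array(ci["R"]);t=np.array(ci["t"]);return -R.T@t, R.T@np.array([s[0],s[1],1])
def onz(ci,u,v,z):
    o,d=ray(ci,u,v);return o+d*(z-o[2])/d[2]
def proj(ci,X):
    K=np.array(ci["mtx"]);c=np.array(ci["R"])@np.array(X)+np.array(ci["t"]);s=c[:2]/c[2];s=s*(1+ci["k1"]*(s@s));return K[0,0]*s[0]+K[0,2],K[1,1]*s[1]+K[1,2]
def save(n,im): cv2.imwrite(n,im[:,:,::-1])
E
python3 - <<'E'
from h import *
for n in ["top","scene"]:
    im=optics.read_camera(n);np.save(n+".npy",im);save(f"pics/{n}1.png",im)
    ci=optics.camera_info(n);print(n,ci["mtx"],ci["k1"],-np.array(ci["R"]).T@ci["t"],ci["R"])
s=sensors.read_state();print({k:np.round(v,3) for k,v in s.items()})
E
```

```text
top [[432.06977753   0.         317.07113573]
 [  0.         432.06977753 202.96643059]
 [  0.           0.           1.        ]] 0.023328299652081108 [0.5012883  0.04814434 0.82451279] [[ 0.01624943 -0.99986006  0.003977  ]
 [-0.99667563 -0.01651501 -0.07978055]
 [ 0.07983506 -0.0026674  -0.99680452]]
scene [[507.52245559   0.         328.57749301]
 [  0.         507.52245559 189.12579802]
 [  0.           0.           1.        ]] -0.0035443334901690427 [1.31435898 0.03335528 0.5763275 ] [[ 0.01500718  0.99986426  0.00680054]
 [ 0.56555464 -0.00287933 -0.8247058 ]
 [-0.82457427  0.01622258 -0.56552108]]
{'time': np.float64(0.1), 'q': array([ 1.116,  0.265,  1.605,  0.   ,  1.274, -0.037]), 'joint_vel': array([-0.001,  0.   , -0.003, -0.001, -0.001, -0.001]), 'joint_torque': array([ 0.0000e+00, -5.1671e+01, -3.6859e+01, -0.0000e+00,  6.0000e-03,
       -0.0000e+00]), 'tool_pos': array([0.274, 0.616, 0.23 ]), 'tcp_rot': array([-6.510e-01, -3.073e+00,  3.000e-03]), 'wrist_force': array([ 1.006, -0.611,  0.285]), 'torque': array([-0.037, -0.028,  0.018]), 'grip_force': np.float64(0.0), 'width': np.float64(1.002)}
```

View pics/top1.png

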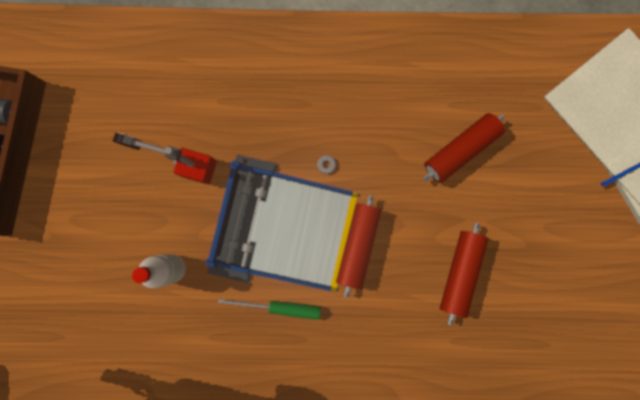

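View pics/scene1.png

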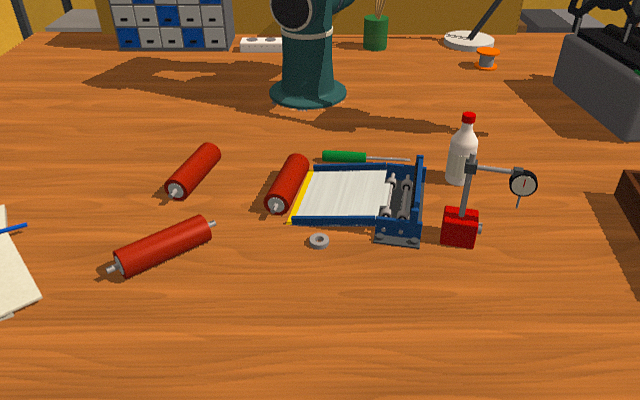

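Candidates for the roller in the top view are (359,245) at the ramp foot, (466,148) and (464,275). World +y is image left, so (359,245) is the leftmost and the one meant. The ramp rises towards the left. The yellow foot line runs from (356,194) to (335,290), and the stop is near (222,213). The scene view agrees: roller at (287,183), stand beside it, bearing at (319,240), screwdriver at (365,157).

Run:
```python
from h import *
im=np.load("top.npy");ci=optics.camera_info("top")
hsv=cv2.cvtColor(im,cv2.COLOR_RGB2HSV)
H,S,V=cv2.split(hsv)
red=(((H<6)|(H>174))&(S>170)&(V>70)).astype(np.uint8)
n,l,st,ce=cv2.connectedComponentsWithStats(red)
for i in range(1,n):
    if st[i,4]>300:
        c=max(cv2.findContours((l==i).astype(np.uint8),0,2)[0],key=len)
        b=cv2.boxPoints(cv2.minAreaRect(c))
        print("red",st[i],ce[i],onz(ci,*ce[i],.03).round(4),[onz(ci,*p,.03).round(3)[:2].tolist() for p in b])
yel=((H>20)&(H<35)&(S>180)&(V>120)).astype(np.uint8)
n,l,st,ce=cv2.connectedComponentsWithStats(yel)
i=1+st[1:,4].argmax();print("yel",st[i])
v,u=np.nonzero(l==i);P=np.array([onz(ci,a,b,0.)[:2] for a,b in zip(u,v)])
m=P.mean(0);w,V_=np.linalg.eigh(np.cov(P.T));d=V_[:,1];pr=(P-m)@d;print("foot",m,d,np.degrees(np.arctan2(d[1],d[0])),pr.min(),pr.max(), "w",np.sqrt(12*w))
blue=((H>105)&(H<125)&(S>120)&(V>50)).astype(np.uint8)
blue[:, :190]=0;blue[:,370:]=0
v,u=np.nonzero(blue);print("blue",len(u),u.min(),u.max(),v.min(),v.max())
crop=im[140:330,190:400];save("pics/crop.png",cv2.resize(crop,None,fx=3.1,fy=3.1,interpolation=cv2.INTER_CUBIC))
for p in [(371,198),(347,294)]: print("journal",onz(ci,*p,.025).round(4))
```

```text
red [ 426  115   78   66 1496] [469.70320856 143.11497326] [ 0.6814 -0.2363  0.03  ] [[0.642, -0.153], [0.744, -0.278], [0.708, -0.305], [0.608, -0.18]]
red [174 149  41  33 816] [195.13970588 166.13602941] [0.6296 0.2729 0.03  ] [[0.617, 0.314], [0.664, 0.302], [0.645, 0.235], [0.598, 0.247]]
red [ 339  205   40   83 1715] [357.67813411 245.89737609] [ 0.4873 -0.0296  0.03  ] [[0.42, 0.007], [0.566, -0.028], [0.556, -0.07], [0.41, -0.035]]
red [ 442  233   45   83 1744] [463.3337156  274.80619266] [ 0.4384 -0.2218  0.03  ] [[0.374, -0.18], [0.519, -0.22], [0.508, -0.265], [0.363, -0.225]]
yel [332 193  25  98 435]
foot [ 0.5013881  -0.00655049] [-0.97634663  0.21621114] 167.51340796039278 -0.08858950693297202 0.09988203652586954 w [0.0088657  0.18949953]
blue 456 207 315 162 285
journal [ 0.5762 -0.054   0.025 ]
journal [ 0.3997 -0.0113  0.025 ]
```

View pics/crop.png

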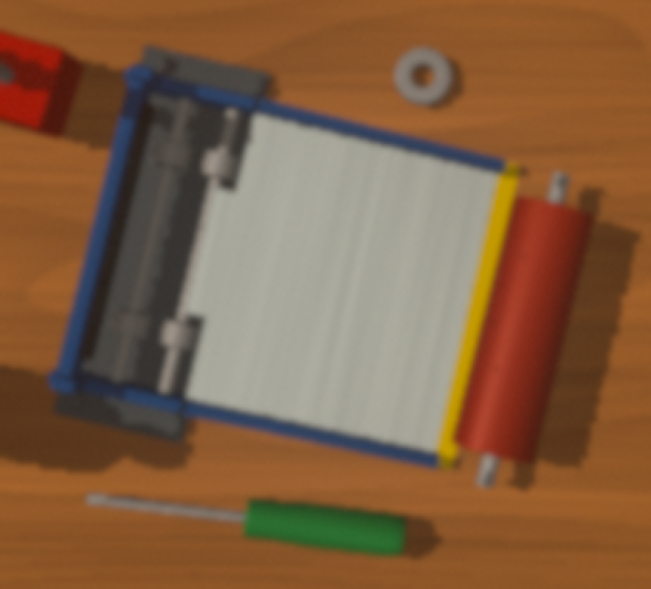

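The crop confirms the choice: a lone roller with steel journals at (560,187) and (487,470), just before the yellow foot line. It is about 29 mm short of the foot and close to square. Next I check the stand against its given sizes and plan the approach.

```bash
cat >> h.py <<'E'
ex=np.array([.216,.976,0]);ex/=np.linalg.norm(ex);ey=np.array([-ex[1],ex[0],0]);S=np.array([.4959,-.0053,0])+.193*ex
def st(p): d=np.array(p)-S; return np.round([d@ex*1e3,d@ey*1e3,p[2]*1e3],1)
from scipy.spatial.transform import Rotation as Ro
def where():
    s=sensors.read_state();R=Ro.from_rotvec(s["tcp_rot"]).as_matrix()
    print("t",round(float(s["time"]),2),"tcp stand",st(s["tool_pos"]),"toolx in stand",np.round([R[:,0]@ex,R[:,0]@ey],3),"z",R[:,2].round(3),"F",np.round([s["wrist_force"]@ex,s["wrist_force"]@ey,s["wrist_force"][2]],1),"w",round(float(s["width"]),3));return s,R
E
python3 - <<'E'
from h import *
ci=optics.camera_info("top")
for p in [(231.9,164.2),(210,262.6)]: print("bar",st(onz(ci,*p,.062)))
for p in [(190+508/3.1,140+163/3.1),(190+440/3.1,140+465/3.1)]: print("rail end",st(onz(ci,*p,.014)))
for p in [(371,198),(347,294)]: print("journal",st(onz(ci,*p,.025)))
for p in [(327,165),(297,310),(160,270)]: print("other",st(onz(ci,*p,.01)))
s,R=where()
tgt=S-.290*ex; d=(tgt-np.array(s["tool_pos"]));d[2]=0;print(tgt)
for i in range(20):
    dd=d/20;dd[2]=0 if i<10 else -.008
    print((R.T@dd*100).round(2).tolist(), .125 if i<11 else 0)
    if i<11: R=R@Ro.from_rotvec([0,0,.1247]).as_matrix()
print(R)
E
```

```text
bar [ 35.1 -85.9  62. ]
bar [29.2 91.3 62. ]
rail end [-190.7  -92.8   14. ]
rail end [-192.    93.2   14. ]
journal [-223.2  -89.    25. ]
journal [-219.6   92.7   25. ]
other [-129.3 -132.8   10. ]
other [-137.6  144.1   10. ]
other [127.3 131.5  10. ]
t 0.1 tcp stand [365.9 351.4 230. ] toolx in stand [0.199 0.98 ] z [-0.001 -0.002 -1.   ] F [-0.4 -1.1  0.3] w 1.002
[ 0.47493995 -0.10000838  0.        ]
[-2.37, -2.87, 0.01] 0.125
[-2.71, -2.55, 0.01] 0.125
[-3.01, -2.19, 0.01] 0.125
[-3.26, -1.8, 0.01] 0.125
[-3.45, -1.38, 0.01] 0.125
[-3.6, -0.94, 0.01] 0.125
[-3.69, -0.49, 0.01] 0.125
[-3.72, -0.02, 0.01] 0.125
[-3.69, 0.44, 0.01] 0.125
[-3.61, 0.9, 0.01] 0.125
[-3.47, 1.34, 0.81] 0.125
[-3.28, 1.76, 0.81] 0
[-3.28, 1.76, 0.81] 0
[-3.28, 1.76, 0.81] 0
[-3.28, 1.76, 0.81] 0
[-3.28, 1.76, 0.81] 0
[-3.28, 1.76, 0.81] 0
[-3.28, 1.76, 0.81] 0
[-3.28, 1.76, 0.81] 0
[-3.28, 1.76, 0.81] 0
[[ 2.16964678e-01  9.76179009e-01 -9.33125580e-04]
 [ 9.76177379e-01 -2.16966088e-01 -1.85480127e-03]
 [-2.01307468e-03 -5.08469723e-04 -9.99997844e-01]]
```

>>> play_rows(commands=[[-2.37,-2.87,0,0,0,0.1247],[-2.71,-2.55,0,0,0,0.1247],[-3.0,-2.19,0,0,0,0.1247],[-3.26,-1.8,0,0,0,0.1247],[-3.45,-1.38,0,0,0,0.1247]], grip=0)

```text
time: 0.52
tool_pos: [0.3239, 0.436, 0.2305]
tcp_rot: [-1.57, -2.721, 0.002]
wrist_force: [0.7, 0.5, -0.6]
width: 1.001
grip_force: 0.0
```

>>> play_rows(commands=[[-3.6,-0.94,0,0,0,0.1247],[-3.69,-0.49,0,0,0,0.1247],[-3.72,0,0,0,0,0.1247],[-3.69,0.44,0,0,0,0.1247],[-3.61,0.9,0,0,0,0.1247]])

```text
time: 0.93
tool_pos: [0.3744, 0.257, 0.2309]
tcp_rot: [-2.329, -2.108, 0.001]
wrist_force: [0.4, 0.9, -0.2]
width: 0.999
grip_force: 0.0
```

>>> play_rows(commands=[[-3.47,1.34,0.4,0,0,0.1247],[-3.28,1.76,0.8,0,0,0],[-3.28,1.76,0.8,0,0,0],[-3.28,1.76,0.8,0,0,0],[-3.28,1.76,0.8,0,0,0]])

```text
time: 1.35
tool_pos: [0.4247, 0.0779, 0.1948]
tcp_rot: [2.45, 1.966, 0.0]
wrist_force: [1.1, 0.3, 0.4]
width: 1.004
grip_force: 0.0
```

>>> play_rows(commands=[[-3.28,1.76,0.8,0,0,0],[-3.28,1.76,0.8,0,0,0],[-3.28,1.76,0.8,0,0,0],[-3.28,1.76,0.8,0,0,0],[-3.28,1.76,0.8,0,0,0]])

```text
time: 1.77
tool_pos: [0.475, -0.1013, 0.1546]
tcp_rot: [-2.451, -1.965, 0.0]
wrist_force: [0.8, 0.1, -0.2]
width: 0.999
grip_force: 0.0
```

>>> play_rows(commands=[[0,0,0,0,0,0],[0,0,0,0,0,0]])

```text
time: 1.93
tool_pos: [0.4747, -0.101, 0.1542]
tcp_rot: [-2.453, -1.96, 0.002]
wrist_force: [-0.2, 0.7, 1.2]
width: 0.995
grip_force: 0.0
```

Run:
```python
from h import *
where();ci=optics.camera_info("wrist");im=optics.read_camera("wrist");save("pics/w1.png",im);np.save("w1.npy",im);print(ci)
```

```text
t 1.93 tcp stand [-291.1    0.   154.2] toolx in stand [ 1.    -0.005] z [-0.002  0.001 -1.   ] F [0.7 0.4 1.2] w 0.995
{'mtx': array([[295.06781289,   0.        , 313.68624594],
       [  0.        , 295.06781289, 200.67202248],
       [  0.        ,   0.        ,   1.        ]]), 'k1': -0.028316811781877074, 'R': array([[ 0.97522081, -0.22122173, -0.00230478],
       [-0.20943908, -0.92653484,  0.31251954],
       [-0.07127157, -0.30429285, -0.94990853]]), 't': array([-0.48630005, -0.00990457,  0.30962588])}
```

View pics/w1.png

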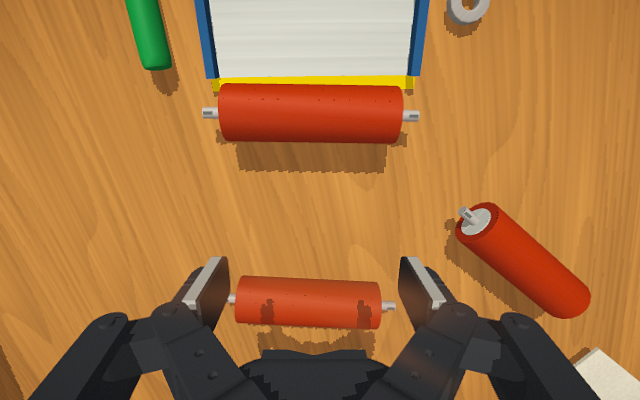

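The wrist view shows the roller's journal tips at (203,113) and (419,116). The yellow foot line behind it runs (213,88)–(413,84), with rails at (210,77) and (415,76). I measure the skew and offset from this closer view.

Run:
```python
from h import *
im=np.load("w1.npy");ci=optics.camera_info("wrist")
for n,p,z in [("jL",(203,113),.025),("jR",(419,116),.025),("railL",(211,77),.014),("railR",(415,75),.014),("footL",(212,88),0),("footR",(414,85),0),("rail farL",(202,0),.028),("rail farR",(425,0),.028)]: print(n,st(onz(ci,*p,z)))
H,Sa,V=cv2.split(cv2.cvtColor(im,cv2.COLOR_RGB2HSV))
y=((H>22)&(H<35)&(Sa>200)&(V>120));y[120:]=0;y[:,:200]=0;y[:,430:]=0
v,u=np.nonzero(y)
e=[(c,v[u==c].min()) for c in range(222,405,3) if (u==c).any()]
P=np.array([st(onz(ci,c,r,.0015)) for c,r in e]);print("yellow upper edge fit",np.polyfit(P[:,1],P[:,0],1))
r=((H<7)|(H>174))&(Sa>180)&(V>60);r[160:]=0;r[:70]=0
cols=range(230,396,3)
for nm,f,z in [("front",lambda c:np.nonzero(r[:,c])[0].min(),.04),("back",lambda c:np.nonzero(r[:,c])[0].max(),.02)]:
    P=np.array([st(onz(ci,c,f(c),z)) for c in cols]);print(nm,np.polyfit(P[:,1],P[:,0],1))
```

```text
jL [-216.    97.2   25. ]
jR [-219.3  -94.7   25. ]
railL [-185.4   90.5   14. ]
railR [-184.4  -91.3   14. ]
footL [-194.    95.2    0. ]
footR [-192.   -95.7    0. ]
rail farL [-129.2   87.4   28. ]
rail farR [-129.9  -89.7   28. ]
yellow upper edge fit [-6.84865343e-03 -1.84608074e+02]
front [ 1.74569363e-02 -1.94101616e+02]
back [ 1.70365075e-02 -2.41853854e+02]
```

The stand frame holds to within 2 mm. The roller centre is at x ≈ -218, y ≈ +1 mm, about 1.4° askew. I descend behind it with the fingers open, which gives two contacts 100 mm apart so it squares itself.

>>> play_rows(commands=[[0,0,3,0,0,-0.009],[0,0,3,0,0,0],[0,0,3,0,0,0],[0,0,3,0,0,0],[0,0,2.5,0,0,0]])

```text
time: 2.4
tool_pos: [0.4744, -0.0975, 0.0089]
tcp_rot: [-2.439, -1.979, 0.0]
wrist_force: [0.1, -0.3, 0.1]
width: 0.998
grip_force: 0.0
```

>>> play_rows(commands=[[0.5,0,0.3,0,0,0],[0.7,0,0.2,0,0,0],[0.5,0,0,0,0,0],[0.3,0,0,0,0,0],[0.3,0,0,0,0,0]])

```text
time: 2.82
tool_pos: [0.4821, -0.0764, 0.0073]
tcp_rot: [2.438, 1.976, 0.004]
wrist_force: [-0.3, -1.3, 0.3]
width: 0.999
grip_force: 0.0
```

Run:
```python
from h import *
where();im=optics.read_camera("wrist");save("pics/w2.png",im)
```

```text
t 2.82 tcp stand [-265.4   -1.9    7.3] toolx in stand [1.    0.009] z [ 0.004 -0.001 -1.   ] F [-1.4  0.   0.3] w 0.999
```

View pics/w2.png

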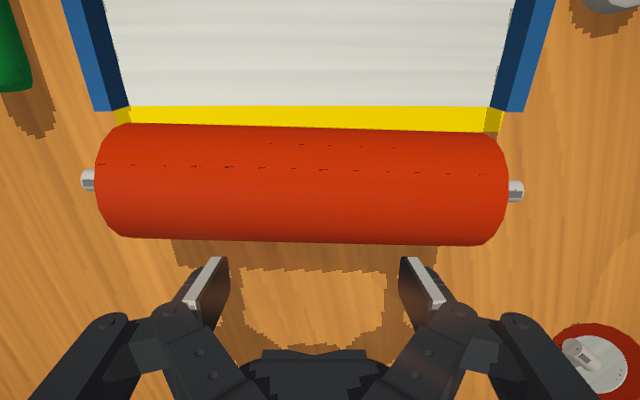

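The fingers sit centred behind the roller, pads at (215,275) and (410,275), with about a 10 mm gap. The roller's rear edge is near row 240 and the rails clear both of its ends. Now to make contact gently.

>>> play_rows(commands=[[0.3,0,0.3,0,0,0],[0.3,0,0.2,0,0,0],[0.3,0,0,0,0,0],[0.2,0,0,0,0,0],[0.2,0,0,0,0,0]])

```text
time: 3.28
tool_pos: [0.4827, -0.0641, 0.0002]
tcp_rot: [-2.442, -1.977, 0.0]
wrist_force: [0.3, 0.0, -0.7]
width: 0.999
grip_force: 0.1
```

>>> play_rows(commands=[[0.2,0,0,0,0,0],[0.2,0,0,0,0,0],[0.2,0,0,0,0,0],[0.2,0,0,0,0,0],[0.2,0,0,0,0,0]])

```text
time: 3.7
tool_pos: [0.4849, -0.0543, 0.0003]
tcp_rot: [2.442, 1.977, -0.0]
wrist_force: [0.7, 0.1, 0.6]
width: 0.999
grip_force: 0.1
```

Run:
```python
from h import *
where();im=optics.read_camera("wrist");save("pics/w3.png",im)
```

```text
t 3.7 tcp stand [-2.432e+02  1.000e-01  3.000e-01] toolx in stand [1.    0.008] z [-0. -0. -1.] F [ 0.2 -0.7  0.6] w 0.999
```

View pics/w3.png

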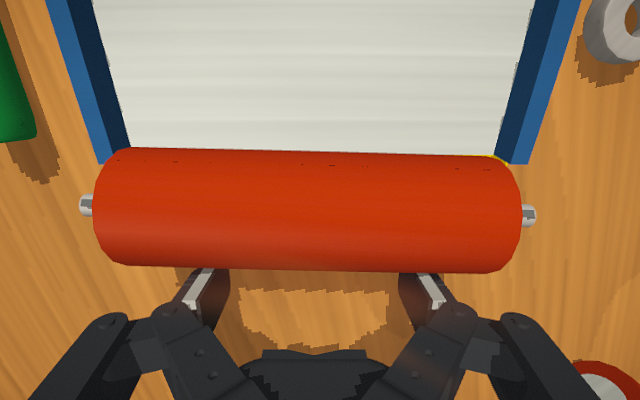

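The pads at (205,285) and (430,285) now reach the roller's rear edge, which is close to square. The roller is centred between the rails at the ramp foot. I push on, rising with the ramp.

>>> play_rows(commands=[[0.25,0,0,0,0,0],[0.3,0,0,0,0,0],[0.3,0,0,0,0,0],[0.3,0,-0.05,0,0,0],[0.3,0,-0.05,0,0,0]])

```text
time: 4.17
tool_pos: [0.4881, -0.0402, 0.0014]
tcp_rot: [2.441, 1.977, -0.0]
wrist_force: [-0.4, -1.6, 0.1]
width: 0.997
grip_force: 0.9
```

>>> play_rows(commands=[[0.3,0,-0.05,0,0,0],[0.3,0,-0.05,0,0,0],[0.3,0,-0.05,0,0,0],[0.3,0,-0.05,0,0,0],[0.3,0,-0.05,0,0,0]])

```text
time: 4.58
tool_pos: [0.4911, -0.0254, 0.0039]
tcp_rot: [2.442, 1.977, -0.0]
wrist_force: [-0.6, -2.4, 1.9]
width: 1.0
grip_force: 1.0
```

```bash
cat >> h.py <<'E'
def roller(name="wrist"):
    s,R=where();ci=optics.camera_info("wrist");im=optics.read_camera("wrist")
    H,Sa,V=cv2.split(cv2.cvtColor(im,cv2.COLOR_RGB2HSV))
    r=(((H<7)|(H>174))&(Sa>180)&(V>60)).astype(np.uint8);r[300:]=0
    n,l,t,c=cv2.connectedComponentsWithStats(r);i=1+t[1:,4].argmax();m=l==i
    x,y,w,h,a=t[i];cols=np.arange(x+40,x+w-40,4)
    top=np.array([np.nonzero(m[:,k])[0].min() for k in cols]);bot_=np.array([np.nonzero(m[:,k])[0].max() for k in cols])
    print("bbox",x,y,w,h,"top fit",np.polyfit(cols-320,top,1).round(4),"bot fit",np.polyfit(cols-320,bot_,1).round(4));return im,ci,m
E
python3 - <<'E'
from h import *
im,ci,m=roller();save("pics/w4.png",im)
E
```

```text
t 4.58 tcp stand [-213.6    0.4    3.9] toolx in stand [1.    0.008] z [-0. -0. -1.] F [-2.5  0.   1.9] w 1.0
bbox 95 216 422 58 top fit [6.850000e-02 2.313524e+02] bot fit [7.000000e-03 2.685698e+02]
```

View pics/w4.png

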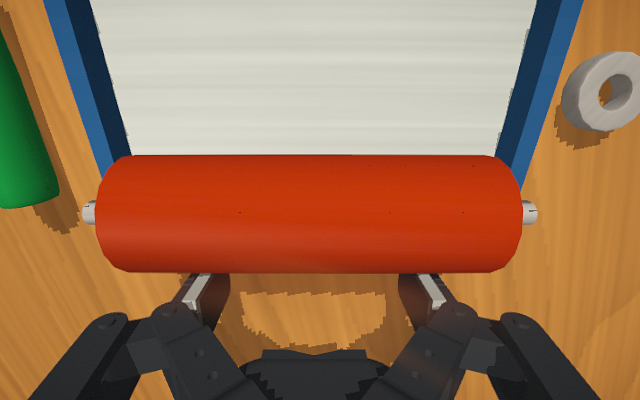

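The roller is now square: its rear edge is flat at row 270, both pads touch it, and it is centred between the rails with about 2.5 N of push. I continue up the ramp.

>>> play_rows(commands=[[0.3,0,-0.05,0,0,0],[0.3,0,-0.05,0,0,0],[0.3,0,-0.05,0,0,0],[0.3,0,-0.05,0,0,0],[0.3,0,-0.05,0,0,0]])

```text
time: 5.05
tool_pos: [0.4941, -0.0107, 0.0063]
tcp_rot: [-2.442, -1.977, 0.0]
wrist_force: [-1.2, -1.6, 1.9]
width: 1.001
grip_force: 1.0
```

>>> play_rows(commands=[[0.3,0,-0.05,0,0,0],[0.3,0,-0.05,0,0,0],[0.3,0,-0.05,0,0,0],[0.3,0,-0.05,0,0,0],[0.3,0,-0.05,0,0,0]])

```text
time: 5.47
tool_pos: [0.4973, 0.004, 0.0088]
tcp_rot: [-2.442, -1.977, 0.0]
wrist_force: [-0.4, -2.1, 2.0]
width: 1.002
grip_force: 1.0
```

>>> play_rows(commands=[[0.3,0,-0.05,0,0,0],[0.3,0,-0.05,0,0,0],[0.3,0,-0.05,0,0,0],[0.3,0,-0.05,0,0,0],[0.3,0,-0.05,0,0,0]])

```text
time: 5.88
tool_pos: [0.5004, 0.0187, 0.0113]
tcp_rot: [-2.442, -1.977, 0.0]
wrist_force: [-0.8, -1.5, 1.0]
width: 0.998
grip_force: 1.0
```

>>> play_rows(commands=[[0.3,0,-0.05,0,0,0],[0.3,0,-0.05,0,0,0],[0.3,0,-0.05,0,0,0],[0.3,0,-0.05,0,0,0],[0.3,0,-0.05,0,0,0]])

```text
time: 6.3
tool_pos: [0.5035, 0.0334, 0.0138]
tcp_rot: [-2.442, -1.977, 0.0]
wrist_force: [-1.5, -1.9, 1.5]
width: 0.999
grip_force: 1.0
```

>>> play_rows(commands=[[0.3,0,-0.05,0,0,0],[0.3,0,-0.05,0,0,0],[0.3,0,-0.05,0,0,0],[0.3,0,-0.05,0,0,0],[0.3,0,-0.05,0,0,0]])

```text
time: 6.72
tool_pos: [0.5066, 0.048, 0.0163]
tcp_rot: [-2.442, -1.977, 0.0]
wrist_force: [-0.2, -2.2, 0.7]
width: 0.997
grip_force: 1.0
```

Run:
```python
from h import *
im,ci,m=roller();save("pics/w5.png",im)
```

```text
t 6.72 tcp stand [-138.6    1.    16.3] toolx in stand [1.    0.008] z [-0. -0. -1.] F [-2.2 -0.3  0.7] w 0.997
bbox 96 216 419 57 top fit [7.930000e-02 2.333621e+02] bot fit [3.500000e-03 2.681733e+02]
```

View pics/w5.png

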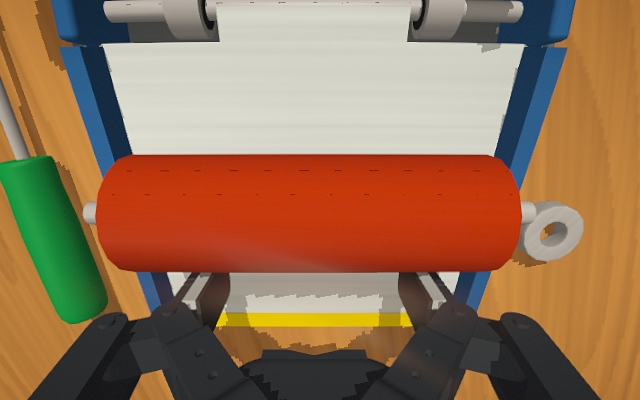

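The roller is mid-ramp, square (front edge flat at row 155) and clear of both rails. The front bearings are ahead at (190,15) and (440,15). I keep the same rate.

>>> play_rows(commands=[[0.3,0,-0.05,0,0,0],[0.3,0,-0.05,0,0,0],[0.3,0,-0.05,0,0,0],[0.3,0,-0.05,0,0,0],[0.3,0,-0.05,0,0,0]])

```text
time: 7.18
tool_pos: [0.5098, 0.0627, 0.0188]
tcp_rot: [-2.442, -1.977, 0.0]
wrist_force: [0.0, -2.3, 0.9]
width: 1.003
grip_force: 1.0
```

>>> play_rows(commands=[[0.3,0,-0.05,0,0,0],[0.3,0,-0.05,0,0,0],[0.3,0,-0.05,0,0,0],[0.3,0,-0.05,0,0,0],[0.3,0,-0.05,0,0,0]])

```text
time: 7.6
tool_pos: [0.5129, 0.0774, 0.0213]
tcp_rot: [2.442, 1.977, -0.0]
wrist_force: [-0.6, -2.6, 1.9]
width: 0.994
grip_force: 1.0
```

>>> play_rows(commands=[[0.3,0,-0.05,0,0,0],[0.3,0,-0.05,0,0,0],[0.3,0,-0.05,0,0,0],[0.3,0,-0.05,0,0,0],[0.3,0,-0.05,0,0,0]])

```text
time: 8.02
tool_pos: [0.5161, 0.092, 0.0238]
tcp_rot: [-2.442, -1.977, 0.0]
wrist_force: [-0.9, -2.4, 1.2]
width: 1.001
grip_force: 1.0
```

>>> play_rows(commands=[[0.3,0,-0.05,0,0,0],[0.3,0,-0.05,0,0,0],[0.3,0,-0.05,0,0,0],[0.3,0,-0.05,0,0,0],[0.3,0,-0.05,0,0,0]])

```text
time: 8.43
tool_pos: [0.5192, 0.1067, 0.0263]
tcp_rot: [-2.442, -1.977, 0.0]
wrist_force: [-0.3, -2.1, 0.7]
width: 1.001
grip_force: 1.0
```

>>> play_rows(commands=[[0.3,0,-0.05,0,0,0],[0.3,0,-0.05,0,0,0],[0.2,0,-0.03,0,0,0],[0.2,0,-0.03,0,0,0],[0.2,0,-0.03,0,0,0]])

```text
time: 8.85
tool_pos: [0.5216, 0.1183, 0.0282]
tcp_rot: [2.442, 1.977, -0.0]
wrist_force: [-0.3, -2.9, 1.8]
width: 0.995
grip_force: 1.0
```

Run:
```python
from h import *
im,ci,m=roller();save("pics/w6.png",im)
```

```text
t 8.85 tcp stand [-66.8   1.6  28.2] toolx in stand [1.    0.008] z [-0. -0. -1.] F [-2.9 -0.3  1.8] w 0.995
bbox 104 239 401 33 top fit [5.90000e-02 2.53796e+02] bot fit [2.210000e-02 2.631802e+02]
```

View pics/w6.png

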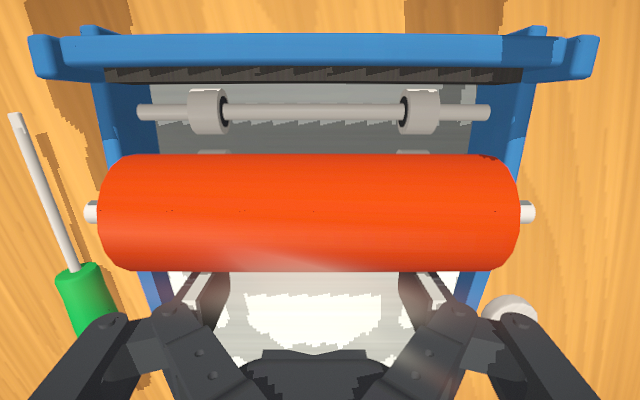

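The roller is at about x = -31, square to the stop bar (bar at row 55, front edge at row 155). The front bearings are under it and the rear pair is at (208,112) and (420,112). I slow down over the crest.

>>> play_rows(commands=[[0.2,0,-0.03,0,0,0],[0.2,0,-0.03,0,0,0],[0.2,0,-0.03,0,0,0],[0.2,0,-0.03,0,0,0],[0.2,0,-0.03,0,0,0]])

```text
time: 9.32
tool_pos: [0.5238, 0.1284, 0.0297]
tcp_rot: [-2.442, -1.976, -0.001]
wrist_force: [-0.4, -0.3, 0.4]
width: 0.997
grip_force: 0.1
```

>>> play_rows(commands=[[0.15,0,0,0,0,0],[0.15,0,0,0,0,0],[0.15,0,0,0,0,0],[0.15,0,0,0,0,0],[0.15,0,0,0,0,0]])

```text
time: 9.73
tool_pos: [0.5253, 0.1355, 0.0297]
tcp_rot: [-2.442, -1.977, -0.0]
wrist_force: [0.3, 0.7, 0.1]
width: 1.001
grip_force: 0.0
```

>>> play_rows(commands=[[0.15,0,0,0,0,0],[0.15,0,0,0,0,0],[0.15,0,0,0,0,0],[0.15,0,0,0,0,0],[0.15,0,0,0,0,0]])

```text
time: 10.15
tool_pos: [0.5268, 0.1428, 0.0297]
tcp_rot: [-2.442, -1.977, 0.0]
wrist_force: [-1.2, 0.3, 0.4]
width: 1.0
grip_force: 0.0
```

Run:
```python
from h import *
im,ci,m=roller();save("pics/w7.png",im)
```

```text
t 10.15 tcp stand [-41.8   1.8  29.7] toolx in stand [1.    0.008] z [-0.  0. -1.] F [0.1 1.2 0.4] w 1.0
bbox 113 232 386 33 top fit [6.360000e-02 2.462915e+02] bot fit [2.800000e-02 2.582513e+02]
```

View pics/w7.png

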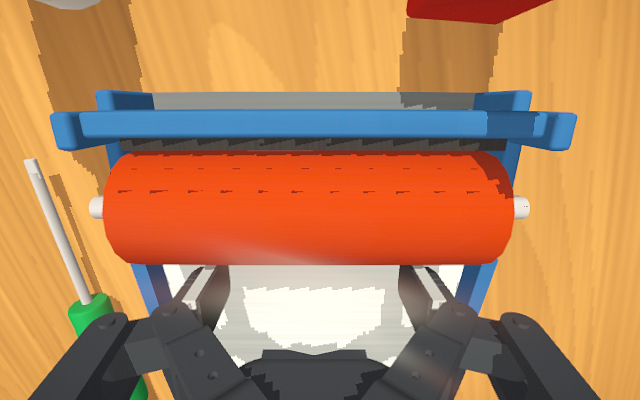

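The roller has dropped in beside the stop (front edge at row 153, bar at row 125), square, with journals at (97,207) and (521,208) and no force on the fingers. I check its position numerically.

Run:
```python
from h import *
ci=optics.camera_info("wrist")
for p in [(90,207),(528,208)]: print("journal",st(onz(ci,*p,.0497)))
for p in [(80,125),(545,125),(83,112),(540,112)]: print("bar",st(onz(ci,*p,.062)))
o,d=ray(ci,313,208);c=np.array(o);print("cam",st(c))
# tangent ray distances: silhouette front/rear rows at mid column
for r in (153,264):
    o,d=ray(ci,313,r);a=np.array([(o-S)@ex,o[2]]);b=np.array([d@ex,d[2]]);b/=np.linalg.norm(b)
    f=lambda x,z:abs((x-a[0])*b[1]-(z-a[1])*b[0])
    print(r,[(x,round(f(x/1e3,.0497)*1e3,1)) for x in (-8,-4,0,4)])
```

```text
journal [ -4.5 100.2  49.7]
journal [ -3.5 -94.8  49.7]
bar [31.9 86.8 62. ]
bar [ 33.2 -84.1  62. ]
bar [36.5 84.6 62. ]
bar [ 37.7 -81.1  62. ]
cam [ 39.3   1.  171.6]
153 [(-8, np.float64(27.6)), (-4, np.float64(23.7)), (0, np.float64(19.7)), (4, np.float64(15.8))]
264 [(-8, np.float64(20.7)), (-4, np.float64(24.2)), (0, np.float64(27.6)), (4, np.float64(31.1))]
```

The roller measures x ≈ -4.5 in my frame. The push force also vanished about 5 mm early at the crest, so the frame is shifted by that much and the roller is in the cradle. I back off and lift.

>>> play_rows(commands=[[-0.3,0,0,0,0,0],[-0.6,0,0,0,0,0],[-1,0,-0.2,0,0,0],[-1,0,-1,0,0,0],[-1,0,-2,0,0,0]])

```text
time: 10.62
tool_pos: [0.5158, 0.1028, 0.06]
tcp_rot: [-2.44, -1.975, 0.008]
wrist_force: [0.7, -0.3, 0.1]
width: 1.002
grip_force: 0.0
```

>>> play_rows(commands=[[-0.5,0,-2.5,0,0,0],[-0.5,0,-2.5,0,0,0],[-0.5,0,-2.5,0,0,0],[0,0,-1,0,0,0],[0,0,0,0,0,0]])

```text
time: 11.03
tool_pos: [0.518, 0.0892, 0.1506]
tcp_rot: [2.44, 1.973, 0.01]
wrist_force: [0.5, -0.3, 0.5]
width: 0.998
grip_force: 0.0
```

>>> play_rows(commands=[[0,0,0,0,0,0],[0,0,0,0,0,0],[0,0,0,0,0,0],[0,0,0,0,0,0],[0,0,0,0,0,0]])

```text
time: 11.45
tool_pos: [0.5147, 0.0899, 0.1452]
tcp_rot: [-2.44, -1.976, 0.004]
wrist_force: [-0.2, 0.0, -0.3]
width: 0.999
grip_force: 0.0
```

Run:
```python
from h import *
where()
a=optics.read_camera("scene")[110:260,240:500];b=optics.read_camera("wrist")
save("pics/end.png",np.vstack([cv2.resize(a,(500,288),interpolation=cv2.INTER_CUBIC),cv2.resize(b,(500,312))]))
```

```text
t 11.45 tcp stand [-96.    2.2 145.2] toolx in stand [1.    0.008] z [-0.003 -0.    -1.   ] F [-0.   0.2 -0.3] w 0.999
```

View pics/end.png

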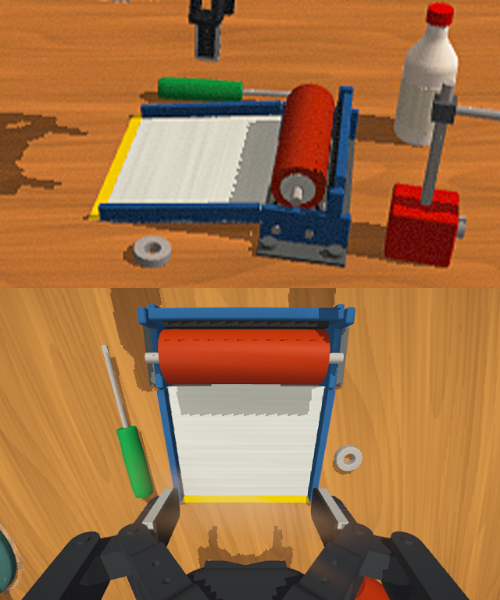

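The roller sits in the cradle by the stop, square: scene crop at (303,145), wrist view at (245,357). The bystanders are where they were and the gripper is clear, so I hand the job in.

```bash
python3 -c "
from workcell import order
print(order.finish_job())"
```

```text
the job is handed in; nothing more can be done
None
```

The roller was pushed up the ramp without gripping or lifting; it now rests square in the bearing cradle by the back stop, nothing else was moved, and the job was handed in at about 11.5 s.

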